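Set the nest pin to its sleeve

TASK

Two steel weld nests stand on the bench, each with a guide pin in its bore; put each loose setting sleeve over the boss of the nest it belongs to, wide on wide and narrow on narrow, fully down on the base, with both pins still home. Then draw the wide nest's pin straight up out of its bore, partway only, until the underside of its flange is level with the top of its sleeve, and finish while holding it there in the gripper, upright and still in the bore. Do not lift the nests or drag them along the bench, leave the narrow nest's pin down, and do not disturb the other things lying about.

Things in the scene. Friction and masses are not known exactly. Their poses are not given: they have to be found in the camera images.
- nest_wide: Wide plain steel nest, loose on the bench (1.5 kg): round base 84 mm across, 12 mm thick; on it a round boss 43 mm across, 40 mm high (top 52 mm over the bench), its outer edge tapered 3 mm in radius over the top 5 mm. Upright bore 16.5 mm wide, 40 mm deep in the boss. Origin: centre of the base's underside; z up along the bore.
- nest_narrow: Narrow weld nest, the same but smaller (about 1 kg): base 72 mm across and 12 mm thick, boss 31 mm across and 34 mm high (top 46 mm above the bench, same taper), bore 13 mm wide and 34 mm deep. Origin: centre of the base's underside; z up.
- pin_wide: Steel pin (110-225 g), home in the wide nest: shaft 15 mm across, 38 mm long, under a flange 30 mm across, 4 mm thick; above it a round grip 18 mm across, its top 56 mm above the flange's underside. Home, the flange rests on the boss, underside 52 mm over the bench, and 34 mm of grip stand above the seated sleeve. Let go, it slides back. Origin: centre of the flange's underside; z up along the pin.
- pin_narrow: Loose steel guide pin of the narrow nest, home in its bore: flange 22 mm across and 4 mm thick, grip 14 mm in diameter whose top is 50 mm above the flange's underside. Home, the flange's underside is 46 mm above the bench. Stays where it is. Origin: centre of the flange's underside; z up.
- sleeve_wide: Wide setting sleeve: plain aluminium tube open at both ends, standing upright on the bench, 58 mm outside and 48 mm inside diameter, 62 mm high, about 130 g. It goes over the wide nest's pin and boss (2 mm play all round) and sits on the base, its top then 74 mm over the bench. Origin: centre of its lower end; z up along the tube.
- sleeve_narrow: Narrow setting sleeve: the same kind of tube, 45 mm outside and 36 mm inside diameter, 52 mm high, about 80 g. It goes over the narrow nest's pin and boss. Seated, its top is 64 mm above the bench. Origin: centre of its lower end; z up.
- screwdriver: Bystander: screwdriver 150 mm long lying between the task's things, handle 26 mm thick. Origin: under its middle.
- wrench: Bystander: flat steel wrench 170 mm long, 8 mm thick. Origin: under its middle.
- file: Bystander: small file 190 mm long, 14 mm thick, at the back. Origin: under its middle.
- tape: Bystander: roll of tape lying flat, 90 mm across, 24 mm high. Origin: centre of its underside.
- bottle: Bystander: clear bottle 60 mm across, 150 mm high. Origin: centre of its underside.
- carton: Bystander: small carton 80 x 110 x 50 mm high. Origin: centre of its underside.
- dish: Bystander: shallow steel dish 60 mm across, 16 mm high, between the sleeves. Origin: centre of its underside.
There are look-alikes about, which are no part of the job. What is shaped like the sleeve_narrow but black or green is not meant. Leave any purple look-alike of the sleeve_wide alone.

How it is judged:
By the outcome, as a careful person would: the job done as asked, in the order asked, and still so for the second after the job is handed in, while the arm keeps its last pose, push and grip.
It also fails if it takes over 58 s, if anything falls off the work surface, if the arm or the gripper's body presses on something with over 40 N, if the wrist force passes 120 N, or if a joint passes its speed limit or range.

ROBOT

A 7-joint arm with a two-finger parallel gripper is mounted at the origin on the work surface. World frame = base frame: x ahead of the robot, y to its left, z up, the work surface at z = 0. Lengths are in m, angles in rad, forces in N, time in s.
With the tool pointing down it reaches from about 0.4 to 0.85 m from the base axis. Payload 10.4 kg.
Tool frame: the origin (TCP) lies at the very end of the fingers, on their centre line; the grasp point (between the pads) lies r.hold_point_z behind it (r.hold_point_z is the distance from the TCP to the grasp point, in m); z points along the fingers, y is the direction in which the jaws open and shut (so a half turn about z gives the same grasp; the last joint's range is limited). The gripper opens to 87 mm and grips with 3 to 60 N. Pads are 19 mm wide; open, the fingers measure 117 mm over their backs; the gripper's body (75 mm by 190 mm) begins 51 mm behind the grasp point.
Start: joints at [-1.307, 0.332, -0.065, 1.46, 0.022, 1.35, -0.088], TCP at [0.177, 0.599, 0.223] pointing down, gripper open.
Joint ranges: [-2.6, 2.6], [-0.5, 2.12], [-1.47, 1.34], [0.16, 2.42], [-1.27, 4.41], [0.06, 2.06], [-2.6, 2.6]. Speed limits (rad/s): [2.22, 2.22, 2.79, 2.79, 3.14, 3.14, 3.14].

INTERFACE

Orientations are given as a unit quaternion [x, y, z, w].
In Python, from bench import r gives the robot as it stands.
- The arm moves only by the tool send_rows, never from a script. Its argument "commands" is a list of rows, each a list of 7 numbers: the shift along the world's x, y, z normalised to -1 to 1, where 1 is 0.03 m, then the turn, a rotation vector about the world's x, y, z normalised to -1 to 1, where 1 is 5 degrees, then the gripper command: -1 is fully open, 1 is shut, values between are in proportion. In form: [[tx, ty, tz, ax, ay, az, jaw], ...]. A call has 1 to 10 rows; each row shifts and turns the pose as measured when the row begins; what a row does not reach is not made up. A row lasts 1/12 s, in which the tool goes at most 41.7 mm and 7.16 degrees, less where a joint would pass 70% of its speed; a pose out of reach is approached as far as the arm can. A call with a number of a shift or a turn outside -1 to 1 is refused whole. A call with a gripper value outside its range is refused whole. The fingers move at their own pace and stop on an object; "grip_force" is the grip in N (left out, the last holds). Time passes only in rows, so rows that do not move let the fingers close. It gives the time, the measured TCP pose, the force and the opening at its end, in the units of the state.
- r.read_state(): the state, without advancing time (a new reading comes with each control period).
- r.camera(name): name is "side" or "top"; returns the picture (384x512x3 uint8, blue, green, red); there is no depth.
- r.calibration(name): a dict with "K" (3x3 intrinsics, pixels), "R" (3x3) and "t" (3): a world point X has camera coordinates R X + t. Camera axes: x right, y down, z forward; pixel columns grow to the right and rows downward; lengths in m; the calibration is good to about 2 mm. A picture is of the moment at which its call begins. calibration takes no time and is no camera call.
- r.close_job(): hands the job in, once; it reports no verdict.
The state is a dict: "time": time; "joint_positions": joint angles; "joint_vel": joint speeds; "joint_torque": joint torques, N m; "ee_pos": TCP position; "eef_rot": TCP orientation; "ft_force": force on the tool from outside, world axes, zero at the start; "torque": the same for the moment, N m; "width": finger opening in m.
Only numpy, scipy, OpenCV 4.12 (cv2) and the standard library are available. Lean on these libraries where they do the work, as an engineer would, in place of code of your own. Each camera call takes 0.05 s, during which the arm holds its last target.

## Working session

There is one attempt and no reset: what is moved stays moved. The work goes in short steps, Python scripts to look and compute and a tool call to move; the robot and the scene stay as the last step left them, time stands still between calls to the robot, and variables do not carry over. Pictures are saved under pics/ and viewed, and the job is handed in when it is done.

Besides the shell and the picture viewer there is one more tool, called after "Emit:" by a JSON object that holds its "fn" and its "kwargs", one argument or row to a line. send_rows: Moves the arm, as the interface text tells. Scaled input: -1 to 1 covers 0.03 m each way for a shift and 5 degrees each way for a turn. Its arguments: {"type":"object","properties":{"commands":{"type":"array"},"grip_force":{"type":"number"}},"required":["commands"]}

```bash
mkdir -p pics; ls; python3 - <<'E'
from bench import r
import cv2
s=r.read_state()
for k,v in s.items(): print(k,v)
print(r.hold_point_z)
for n in("side","top"):
    c=r.calibration(n);print(n,c)
    im=r.camera(n);cv2.imwrite(f"pics/{n}0.png",im)
    cv2.imwrite(f"pics/{n}0b.png",cv2.resize(im,(800,600),interpolation=cv2.INTER_CUBIC))
E
```

```text
pics
time 0.0
joint_positions [-1.30657315  0.33288413 -0.06470101  1.46094387  0.02158668  1.34989641
 -0.08852228]
joint_vel [ 4.60018769e-04  7.97028740e-04 -1.33386736e-03 -2.01736276e-05
 -4.75304237e-04  3.78402635e-05  1.71971974e-05]
joint_torque [-7.34528767e-04 -6.23257613e+01  2.42230610e-02 -3.89884043e+01
 -6.13196357e-02  4.02495638e-02  1.51807931e-04]
ee_pos [0.17670736 0.59909357 0.22174506]
eef_rot [ 1.42922059e-01  9.89733686e-01 -7.14365997e-04 -7.62739010e-05]
ft_force [ 0.06325369  0.25260548 -0.20147434]
torque [-0.00869976  0.04235975 -0.05791153]
width 0.08710724069969092
0.0187
side {'K': array([[347.88907348,   0.        , 256.39541194],
       [  0.        , 347.88907348, 194.13964364],
       [  0.        ,   0.        ,   1.        ]]), 'R': array([[ 0.83256727, -0.5537921 ,  0.01208498],
       [-0.38295442, -0.59122032, -0.70979183],
       [ 0.400222  ,  0.58632146, -0.70430782]]), 't': array([-0.46195816,  0.25828571,  0.58678762])}
top {'K': array([[437.04110823,   0.        , 254.35726147],
       [  0.        , 437.04110823, 202.69580158],
       [  0.        ,   0.        ,   1.        ]]), 'R': array([[ 0.01379164, -0.99989483, -0.00448627],
       [-0.99092537, -0.0130677 , -0.13377647],
       [ 0.13370377,  0.00629055, -0.99100138]]), 't': array([0.00745966, 0.55578659, 1.03497894])}
```

View pics/top0b.png

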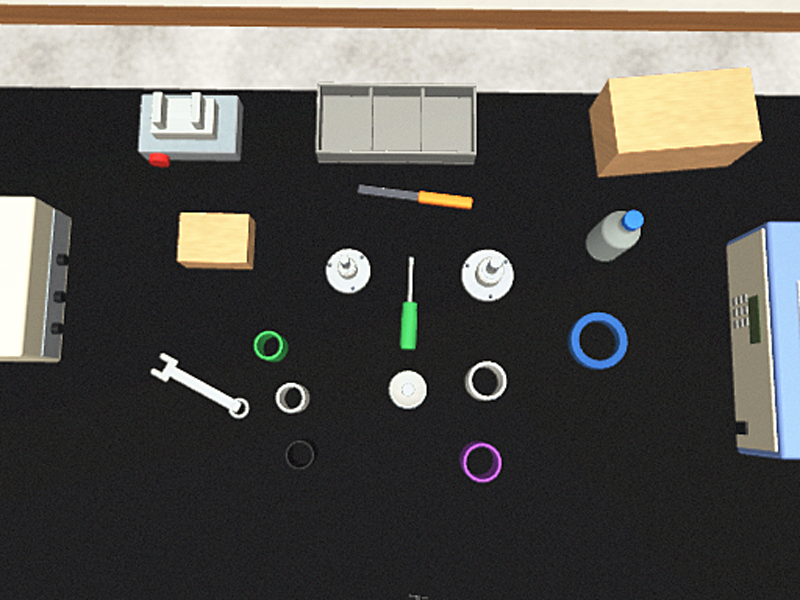

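View pics/side0b.png

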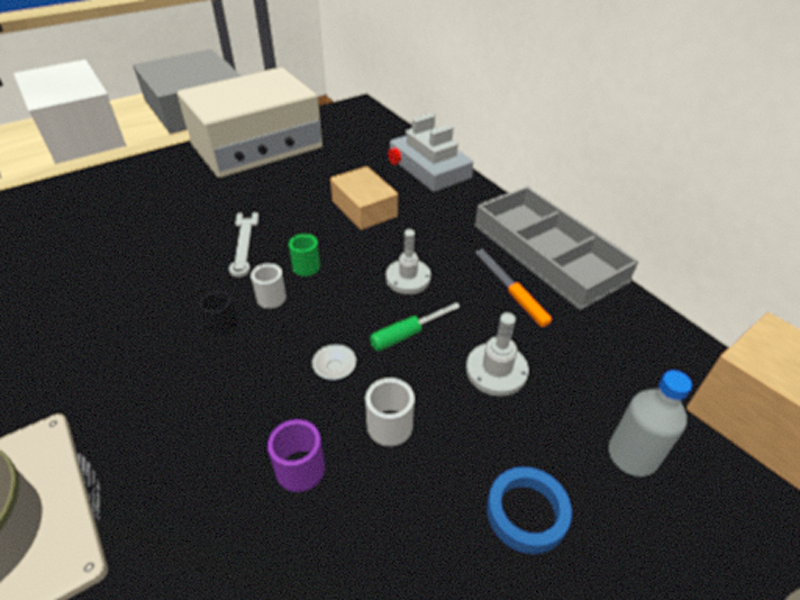

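Top view (800 px scale): wide nest ~(487,275), narrow nest ~(348,270), wide white sleeve ~(485,381), narrow white sleeve ~(292,397). The dish is at (407,390), the screwdriver at (410,305), and the black, green and purple decoys are separate. Next I fit silhouettes.

```bash
cat > h.py <<'E'
import numpy as np, cv2
from scipy.optimize import minimize
S=8
def proj(c,P):
    X=np.asarray(P)@c["R"].T+c["t"]; p=X@c["K"].T; return p[:,:2]/p[:,2:]
a=np.linspace(0,2*np.pi,72,endpoint=False)
def ring(x,y,z,rad): return np.c_[x+rad*np.cos(a),y+rad*np.sin(a),np.full(72,z)]
SH={"sw":[[(0,.029),(.062,.029)]],"sn":[[(0,.0225),(.052,.0225)]],
"nw":[[(0,.042),(.012,.042)],[(.012,.0215),(.047,.0215),(.052,.0185)],[(.052,.015),(.056,.015)],[(.056,.009),(.108,.009)]],
"nn":[[(0,.036),(.012,.036)],[(.012,.0155),(.041,.0155),(.046,.0125)],[(.046,.011),(.05,.011)],[(.05,.007),(.096,.007)]]}
def sil(c,k,x,y,roi,z0=0):
    u0,v0,w,h=roi
    m=np.zeros((h*S,w*S),np.uint8)
    for part in SH[k]:
        P=np.vstack([ring(x,y,z+z0,rd) for z,rd in part])
        q=(proj(c,P)-[u0-.5,v0-.5])*S-.5
        hull=cv2.convexHull(q.astype(np.float32))
        cv2.fillConvexPoly(m,np.round(hull*16).astype(np.int32),1*255,shift=4)
    return cv2.resize(m,(w,h),interpolation=cv2.INTER_AREA)/255.
def mask(im,roi,thr=70):
    u0,v0,w,h=roi
    g=im[v0:v0+h,u0:u0+w].max(2).astype(float)
    b=np.clip((g-40)/(110-40),0,1)
    # fill holes
    m=(b>.5).astype(np.uint8); cs,_=cv2.findContours(m,cv2.RETR_EXTERNAL,cv2.CHAIN_APPROX_NONE)
    if cs:
        f=np.zeros_like(m); cc=max(cs,key=cv2.contourArea); cv2.drawContours(f,[cc],-1,1,-1)
        d=cv2.dilate(f,np.ones((3,3),np.uint8)); er=cv2.erode(f,np.ones((3,3),np.uint8))
        b=np.where(er>0,1,b)*d
    return b
def fit(im,c,k,x,y,z0=0):
    p=proj(c,np.vstack([ring(x,y,z0+z,rd) for part in SH[k] for z,rd in part]))
    lo=np.floor(p.min(0)-9).astype(int);hi=np.ceil(p.max(0)+9).astype(int)
    roi=(lo[0],lo[1],hi[0]-lo[0],hi[1]-lo[1]); b=mask(im,roi)
    f=lambda q: np.abs(sil(c,k,q[0],q[1],roi,z0)-b).sum()
    best=None
    r=minimize(f,[x,y],method="Nelder-Mead",options=dict(initial_simplex=[[x,y],[x+.008,y],[x,y+.008]],xatol=1e-5,fatol=.01))
    r=minimize(f,r.x,method="Nelder-Mead",options=dict(initial_simplex=[r.x,r.x+[.002,0],r.x+[0,.002]],xatol=1e-5,fatol=.01))
    return r.x,r.fun,b.sum()
def ground(c,u,v,z=0):
    d=np.linalg.inv(c["K"])@[u,v,1]; d=c["R"].T@d; o=-c["R"].T@c["t"]; return (o+d*(z-o[2])/d[2])[:2]
E
python3 - <<'E'
from bench import r
from h import *
im={n:cv2.imread(f"pics/{n}0.png") for n in("top","side")}; C={n:r.calibration(n) for n in im}
s=.64
for k,u,v,z in [("sw",485,381,.05),("sn",292,397,.05),("nw",487,276,.01),("nn",348,272,.01)]:
    g=ground(C["top"],u*s,v*s,z)
    ft=fit(im["top"],C["top"],k,*g)
    fs=fit(im["side"],C["side"],k,*ft[0])
    print(k,g.round(4),ft[0].round(4),ft[1:],fs[0].round(4),fs[1:])
for n,u,v,z in [("dish",407,390,.01),("bottle",604,240,.05),("bottlecap",634,218,.15),("tape",599,341,.02),("sdrv handle",408,348,.01),("sd tip",411,258,.005),("file h",470,203,0),("file t",360,188,0),("carton",215,240,.05),("cartonR",253,268,.05),("purple",481,462,.06),("green",270,345,.05),("black",300,455,.05),("wrench",240,408,0),("tray",400,162,.04)]:
    print(n,ground(C["top"],u*s,v*s,z).round(3))
E
```

```text
sw [ 0.4564 -0.1206] [ 0.4577 -0.1222] (np.float64(15.989635854341739), np.float64(544.0428571428572)) [ 0.4555 -0.1227] (np.float64(64.48963585434174), np.float64(1210.457142857143))
sn [0.428  0.1743] [0.4279 0.1779] (np.float64(13.680112044817928), np.float64(346.57142857142856)) [0.4252 0.1772] (np.float64(200.61512605042014), np.float64(698.5142857142857))
nw [ 0.6279 -0.1293] [ 0.6307 -0.1291] (np.float64(21.733053221288518), np.float64(894.5285714285715)) [ 0.6296 -0.1292] (np.float64(68.55770308123249), np.float64(1339.1571428571428))
nn [0.6316 0.0965] [0.6349 0.0979] (np.float64(18.34033613445378), np.float64(659.3571428571429)) [0.6332 0.0983] (np.float64(55.09243697478992), np.float64(699.2285714285714))
dish [ 0.442 -0.002]
bottle [ 0.68  -0.308]
bottlecap [ 0.687 -0.322]
tape [ 0.523 -0.305]
sdrv handle [ 0.509 -0.002]
sd tip [ 0.657 -0.006]
file h [ 0.753 -0.103]
file t [0.777 0.081]
carton [0.672 0.304]
cartonR [0.628 0.242]
purple [ 0.335 -0.113]
green [0.507 0.211]
black [0.341 0.159]
wrench [0.41  0.265]
tray [0.808 0.014]
```

Emit:
{"fn": "send_rows", "kwargs": {
  "commands": [
    [0.3,-0.5,0,0,0,0.33,-1],
    [0.55,-0.93,0,0,0,0.33,-1],
    [0.55,-0.93,0,0,0,0.33,-1],
    [0.55,-0.93,0,0,0,0.33,-1],
    [0.55,-0.93,0,0,0,0.33,-1],
    [0.55,-0.93,0,0,0,0.33,-1],
    [0.55,-0.93,0,0,0,0.33,-1],
    [0.55,-0.93,0,0,0,0.33,-1],
    [0.55,-0.93,0,0,0,0.33,-1],
    [0.55,-0.93,0,0,0,0.33,-1]
  ],
  "grip_force": 20
}}

```text
time: 0.93
ee_pos: [0.331, 0.3237, 0.216]
eef_rot: [-0.013, 1.0, -0.004, -0.003]
ft_force: [0.7, -0.2, 1.4]
width: 0.0873
```

Emit:
{"fn": "send_rows", "kwargs": {
  "commands": [
    [0.53,-0.81,0,0,0,0,-1],
    [0.53,-0.81,0,0,0,0,-1],
    [0.53,-0.81,-0.2,0,0,0,-1],
    [0.53,-0.81,-0.4,0,0,0,-1],
    [0.53,-0.81,-0.4,0,0,0,-1],
    [0.53,-0.81,-0.4,0,0,0,-1],
    [0,0,-0.3,0,0,0,-1],
    [0,0,0,0,0,0,-1]
  ]
}}

```text
time: 1.6
ee_pos: [0.4319, 0.1619, 0.1628]
eef_rot: [-0.009, 1.0, -0.004, -0.003]
ft_force: [-0.6, 0.9, -1.1]
width: 0.087
```

```bash
cat > st.py <<'E'
from bench import r
from scipy.spatial.transform import Rotation as R
import numpy as np
def st():
    s=r.read_state(); q=R.from_quat(s["eef_rot"]).as_matrix()
    # rotation error to desired: z down, y along +y
    D=np.array([[-1,0,0],[0,1,0],[0,0,-1.]]).T
    e=(R.from_matrix(D)*R.from_matrix(q).inv()).as_rotvec(degrees=True)
    print("t",round(s["time"],2),"p",(s["ee_pos"]*1000).round(1),"roterr_deg",e.round(2),"F",s["ft_force"].round(1),"w",round(s["width"]*1000,1),"q",s["joint_positions"].round(2))
    return s
E
python3 -c "
from st import *;st()"
```

```text
t 1.6 p [431.9 161.9 162.8] roterr_deg [ 0.43 -0.3  -1.06] F [-0.6  0.9 -1.1] w 87.0 q [-0.77  0.01  0.31  1.96  0.    1.18  1.13]
```

Emit:
{"fn": "send_rows", "kwargs": {
  "commands": [
    [-0.16,0.5,0,0.08,-0.06,-0.2,-1],
    [0,0,-0.5,0,0,0,-1],
    [0,0,-1,0,0,0,-1],
    [0,0,0,0,0,0,-1]
  ]
}}

```text
time: 1.93
ee_pos: [0.4266, 0.179, 0.118]
eef_rot: [0.0, 1.0, 0.0, 0.0]
ft_force: [-1.9, -0.4, -1.9]
width: 0.0871
```

```bash
python3 - <<'E'
from st import *;st()
import cv2
for n in("top","side"):
    im=r.camera(n);cv2.imwrite(f"pics/{n}1.png",im)
a=cv2.imread("pics/top1.png");b=cv2.imread("pics/side1.png")
cv2.imwrite("pics/c1.png",np.hstack([cv2.resize(a[180:330,120:270],(400,400)),cv2.resize(b[60:260,100:300],(400,400))]))
E
```

```text
t 1.93 p [426.6 179.  118. ] roterr_deg [-0.04  0.05  0.  ] F [-1.9 -0.4 -1.9] w 87.1 q [-0.78  0.06  0.3   2.02 -0.02  1.07  1.09]
```

View pics/c1.png

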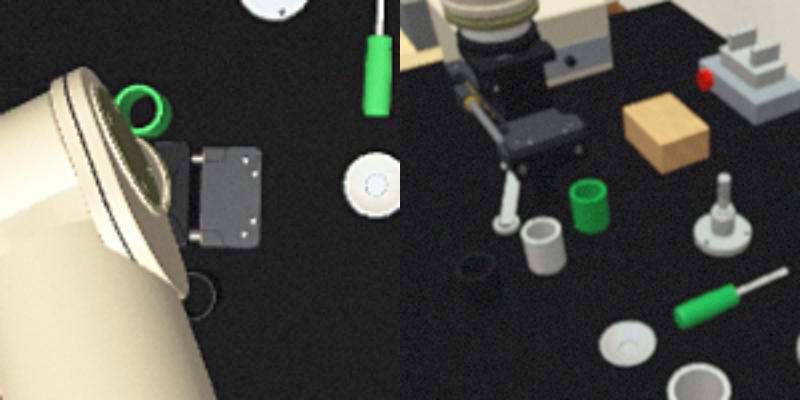

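Top view: the arm hides the sleeve and gripper. Side view: the gripper body (545,130 in crop) is directly above the white sleeve (545,245), clear of the green one. Descending.

Emit:
{"fn": "send_rows", "kwargs": {
  "commands": [
    [0.01,-0.04,-1,0,0,0,-1],
    [0,0,-1,0,0,0,-1],
    [0,0,-0.8,0,0,0,-1],
    [0,0,-0.25,0,0,0,-1],
    [0,0,0,0,0,0,-1]
  ]
}}

```text
time: 2.45
ee_pos: [0.4345, 0.1832, 0.0377]
eef_rot: [-0.001, 1.0, 0.006, 0.008]
ft_force: [-0.1, 0.5, 0.7]
width: 0.0872
```

```bash
python3 -c "
from st import *;st()"
```

```text
t 2.45 p [434.5 183.2  37.7] roterr_deg [-0.65  0.93 -0.1 ] F [-0.1  0.5  0.7] w 87.2 q [-0.77  0.18  0.3   2.08 -0.07  0.86  1.14]
```

Emit:
{"fn": "send_rows", "kwargs": {
  "commands": [
    [-0.25,-0.18,-0.2,-0.13,0.18,0,-1],
    [0,0,-0.2,0,0,0,-1],
    [0,0,-0.1,0,0,0,-1]
  ]
}}

```text
time: 2.7
ee_pos: [0.4289, 0.1792, 0.0265]
eef_rot: [-0.001, 1.0, 0.001, 0.002]
ft_force: [-0.3, -0.3, -0.2]
width: 0.0874
```

```bash
python3 -c "
from st import *;st()"
```

```text
t 2.7 p [428.9 179.2  26.5] roterr_deg [-0.13  0.21 -0.13] F [-0.3 -0.3 -0.2] w 87.4 q [-0.77  0.2   0.3   2.09 -0.08  0.85  1.15]
```

Emit:
{"fn": "send_rows", "kwargs": {
  "commands": [
    [-0.06,-0.05,-0.08,-0.03,0.04,-0.03,-1],
    [0,0,0,0,0,0,1],
    [0,0,0,0,0,0,1],
    [0,0,0,0,0,0,1],
    [0,0,0,0,0,0,1],
    [0,0,0,0,0,0,1],
    [0,0,0,0,0,0,1]
  ],
  "grip_force": 25
}}

```text
time: 3.28
ee_pos: [0.4284, 0.1784, 0.0261]
eef_rot: [0.0, 1.0, 0.001, 0.001]
ft_force: [0.2, -0.8, -1.1]
width: 0.0551
```

```bash
python3 -c "
from st import *;st()"
```

```text
t 3.28 p [428.4 178.4  26.1] roterr_deg [-0.09  0.15  0.05] F [ 0.2 -0.8 -1.1] w 55.1 q [-0.77  0.2   0.3   2.1  -0.08  0.85  1.15]
```

Emit:
{"fn": "send_rows", "kwargs": {
  "commands": [
    [0,0,0,0,0,0,1],
    [0,0,0,0,0,0,1],
    [0,0,0,0,0,0,1],
    [0,0,0,0,0,0,1],
    [0,0,0,0,0,0,1]
  ]
}}

```text
time: 3.7
ee_pos: [0.4285, 0.1784, 0.0261]
eef_rot: [0.0, 1.0, 0.001, 0.001]
ft_force: [-0.3, 0.1, -0.0]
width: 0.0451
```

Emit:
{"fn": "send_rows", "kwargs": {
  "commands": [
    [0,0,0.4,0,0,0,1],
    [0,0,0.8,0,0,0,1],
    [0,0,0.8,0,0,0,1],
    [0,0,0.8,0,0,0,1],
    [0,0,0.8,0,0,0,1],
    [0,0,0.5,0,0,0,1],
    [0,0,0,0,0,0,1]
  ]
}}

```text
time: 4.28
ee_pos: [0.4256, 0.1765, 0.1526]
eef_rot: [0.001, 1.0, -0.001, -0.001]
ft_force: [1.0, 0.8, -0.6]
width: 0.0448
```

```bash
python3 -c "
from st import *;st()"
```

```text
t 4.28 p [425.6 176.5 152.6] roterr_deg [ 0.13 -0.12  0.07] F [ 1.   0.8 -0.6] w 44.8 q [-0.79  0.02  0.3   1.98 -0.    1.15  1.08]
```

Emit:
{"fn": "send_rows", "kwargs": {
  "commands": [
    [0.4,-0.15,0,0,0,0,1],
    [0.7,-0.26,0,0,0,0,1],
    [0.7,-0.26,0,0,0,0,1],
    [0.7,-0.26,0,0,0,0,1],
    [0.7,-0.26,0,0,0,0,1],
    [0.7,-0.26,0,0,0,0,1],
    [0.7,-0.26,0,0,0,0,1],
    [0.7,-0.26,0,0,0,0,1],
    [0.7,-0.26,0,0,0,0,1],
    [0.3,-0.1,0,0,0,0,1]
  ]
}}

```text
time: 5.12
ee_pos: [0.6176, 0.104, 0.1423]
eef_rot: [-0.003, 1.0, -0.002, -0.005]
ft_force: [-0.1, -0.3, 0.2]
width: 0.045
```

```bash
python3 -c "
from st import *;st()"
```

```text
t 5.12 p [617.6 104.  142.3] roterr_deg [ 0.24 -0.56 -0.35] F [-0.1 -0.3  0.2] w 45.0 q [-0.56  0.41  0.42  1.57 -0.17  1.21  1.46]
```

Emit:
{"fn": "send_rows", "kwargs": {
  "commands": [
    [0.3,-0.1,0,0.05,-0.11,-0.07,1],
    [0.28,-0.1,0,0,0,0,1],
    [0,0,0,0,0,0,1],
    [0,0,0,0,0,0,1]
  ]
}}

```text
time: 5.45
ee_pos: [0.6353, 0.0967, 0.1385]
eef_rot: [0.001, 1.0, -0.001, -0.002]
ft_force: [-0.5, 0.1, -1.5]
width: 0.0446
```

```bash
python3 - <<'E'
from st import *;st()
import cv2
for n in("top","side"):
    im=r.camera(n);cv2.imwrite(f"pics/{n}2.png",im)
a=cv2.imread("pics/top2.png");b=cv2.imread("pics/side2.png")
cv2.imwrite("pics/c2.png",np.hstack([cv2.resize(a[100:250,150:300],(400,400)),cv2.resize(b[60:220,180:340],(400,400))]))
E
```

```text
t 5.45 p [635.3  96.7 138.5] roterr_deg [ 0.08 -0.21  0.14] F [-0.5  0.1 -1.5] w 44.6 q [-0.54  0.45  0.42  1.53 -0.19  1.21  1.48]
```

View pics/c2.png

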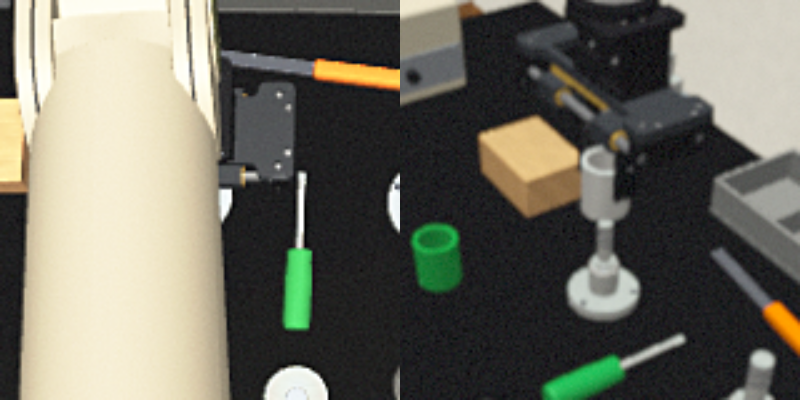

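```bash
cat >> h.py <<'E'
def fitheld(im,c,k,nk,nest,p,z0,ztip,tl=None,order=None):
    """fit held sleeve (x,y) in side view using rows below finger tip; nest = pose fitted in the same view"""
    P=np.vstack([ring(p[0],p[1],z0+z,rd) for z,rd in SH[k][0]]); q=proj(c,P)
    lo=np.floor(q.min(0)-8).astype(int);hi=np.ceil(q.max(0)+8).astype(int)
    vt=int(np.ceil(max(proj(c,np.array([[p[0]+dx,p[1]+dy,ztip]]))[0,1] for dx in(-.011,.011) for dy in(-.04,.04))))+1
    roi=(lo[0],vt,hi[0]-lo[0],hi[1]-vt)
    u0,v0,w,h=roi
    g=im[v0:v0+h,u0:u0+w].max(2).astype(float); b=np.clip((g-40)/70,0,1)
    N=sil(c,nk,*nest,roi)
    f=lambda x: np.abs(np.maximum(N,sil(c,k,x[0],x[1],roi,z0))-b).sum()
    p=np.array(p)
    for st in (.006,.002):
        m=minimize(f,p,method="Nelder-Mead",options=dict(initial_simplex=[p,p+[st,0],p+[0,st]],xatol=1e-5,fatol=.01)); p=m.x
    return p,m.fun,roi,b,np.maximum(N,sil(c,k,p[0],p[1],roi,z0))
E
python3 - <<'E'
from bench import r
from h import *
c=r.calibration("side"); im=cv2.imread("pics/side2.png")
print(fit(im,c,"nn",.6332,.0983)[:2])
for z0 in (.1124,.1114):
    o=fitheld(im,c,"sn","nn",(.6332,.0983),(.634,.0967),z0,.1385)
    print(z0,o[0].round(4),o[1],o[2])
d=np.hstack([o[3],o[4],np.abs(o[3]-o[4])]);cv2.imwrite("pics/d2.png",cv2.resize((d*255).astype(np.uint8),None,fx=6,fy=6,interpolation=0))
E
```

```text
(array([0.6328867 , 0.09785018]), np.float64(313.13081232493))
0.1124 [0.6314 0.0974] 8.212885154061624 (np.int64(244), 145, np.int64(37), np.int64(12))
0.1114 [0.632  0.0984] 8.142857142857142 (np.int64(244), 145, np.int64(37), np.int64(12))
```

View pics/d2.png

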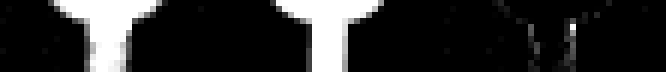

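```bash
cat >> h.py <<'E'
def overlay(im,c,items,box,out,f=8):
    u0,v0,w,h=box
    o=cv2.resize(im[v0:v0+h,u0:u0+w],None,fx=f,fy=f,interpolation=cv2.INTER_NEAREST)
    for x,y,z,rd,col in items:
        q=((proj(c,ring(x,y,z,rd))-[u0-.5,v0-.5])*f-.5)
        cv2.polylines(o,[np.round(q*8).astype(np.int32)],True,col,1,shift=3)
    cv2.imwrite(out,o)
E
python3 - <<'E'
from bench import r
from h import *
c=r.calibration("side"); im=cv2.imread("pics/side2.png")
R=(0,0,255);G=(0,255,0);B=(255,100,0)
x,y=.632,.0978
it=[(x,y,.1124,.0225,R),(x,y,.1644,.0225,R),(x,y,.1644,.018,R),(.6332,.0983,0,.036,G),(.6332,.0983,.012,.036,G),(.6332,.0983,.096,.007,G),(.6332,.0983,.05,.011,G)]
overlay(im,c,it,(230,110,64,84),"pics/o2.png",7)
E
```

```text
(no output)
```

View pics/o2.png

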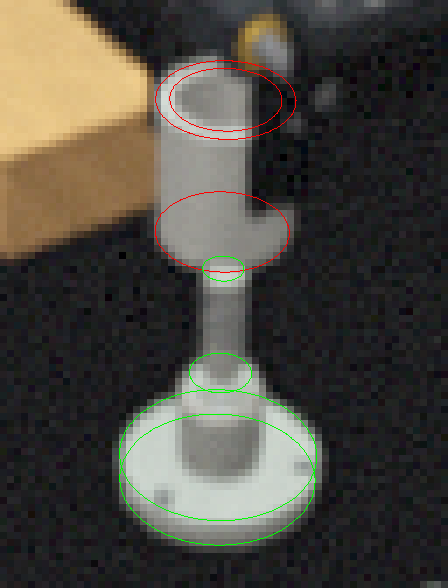

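Emit:
{"fn": "send_rows", "kwargs": {
  "commands": [
    [0.04,0.02,0,0.02,-0.04,0.03,1],
    [0,0,-0.3,0,0,0,1],
    [0,0,-0.4,0,0,0,1],
    [0,0,-0.4,0,0,0,1],
    [0,0,0,0,0,0,1]
  ]
}}

```text
time: 5.97
ee_pos: [0.6349, 0.1, 0.1037]
eef_rot: [-0.002, 1.0, 0.002, 0.001]
ft_force: [-0.9, -0.0, -1.1]
width: 0.0448
```

```bash
python3 -c "
from st import *;st()"
```

```text
t 5.97 p [634.9 100.  103.7] roterr_deg [-0.18  0.09 -0.22] F [-0.9 -0.  -1.1] w 44.8 q [-0.53  0.47  0.41  1.57 -0.2   1.14  1.49]
```

Emit:
{"fn": "send_rows", "kwargs": {
  "commands": [
    [0.05,-0.1,-0.15,-0.03,0.02,-0.04,1],
    [0,-0.03,-0.25,0,0,0,1],
    [0,-0.02,-0.2,0,0,0,1],
    [0,0,0,0,0,0,1],
    [0,0,0,0,0,0,1]
  ]
}}

```text
time: 6.38
ee_pos: [0.6356, 0.0947, 0.0819]
eef_rot: [0.0, 1.0, -0.0, -0.002]
ft_force: [1.2, 0.2, -0.7]
width: 0.0446
```

```bash
python3 -c "
from st import *;st()"
```

```text
t 6.38 p [635.6  94.7  81.9] roterr_deg [ 0.05 -0.18  0.  ] F [ 1.2  0.2 -0.7] w 44.6 q [-0.52  0.5   0.4   1.59 -0.21  1.1   1.5 ]
```

Emit:
{"fn": "send_rows", "kwargs": {
  "commands": [
    [0.03,0.08,-0.04,0.01,-0.03,0,1],
    [0,0,0,0,0,0,1],
    [0,0,0,0,0,0,1]
  ]
}}

```text
time: 6.63
ee_pos: [0.637, 0.0973, 0.081]
eef_rot: [0.0, 1.0, 0.0, 0.0]
ft_force: [-0.1, 0.7, 0.0]
width: 0.0446
```

```bash
cat > ov.py <<'E'
import sys
from st import *; from h import *
def go(tag,k,nk,nest,off,dz,box,f=7):
    s=st(); im=r.camera("side"); cv2.imwrite(f"pics/side{tag}.png",im); c=r.calibration("side")
    p=s["ee_pos"]; z0=p[2]-dz; x,y=p[0]+off[0],p[1]+off[1]
    Rr=(0,0,255);G=(0,255,0)
    H=SH[k][0][1][0]; ro=SH[k][0][0][1]
    o=fitheld(im,c,k,nk,nest,(x,y),z0,p[2]); print("fit",(o[0]*1000).round(1),o[1],"pred",(x*1000).round(1),(y*1000).round(1),"nest",nest,o[2])
    it=[(x,y,z0,ro,Rr),(x,y,z0+H,ro,Rr)]+[(nest[0],nest[1],z,rd,G) for part in SH[nk] for z,rd in part]
    overlay(im,c,it,box,f"pics/o{tag}.png",f)
E
python3 -c "
from ov import *
go('3','sn','nn',(.6332,.0983),(-.0033,.0011),.0261,(230,110,64,84))"
```

```text
t 6.63 p [637.   97.3  81. ] roterr_deg [-0.01  0.03  0.02] F [-0.1  0.7  0. ] w 44.6 q [-0.52  0.5   0.4   1.58 -0.21  1.1   1.5 ]
fit [635.8  97.9] 16.363865546218488 pred 633.7 98.4 nest (0.6332, 0.0983) (np.int64(244), 165, np.int64(36), np.int64(11))
```

View pics/o3.png

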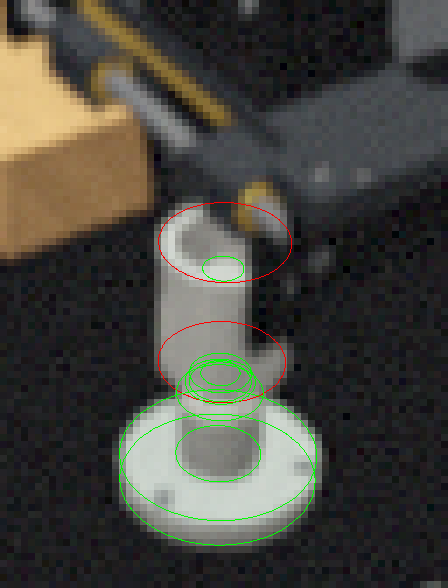

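Emit:
{"fn": "send_rows", "kwargs": {
  "commands": [
    [0,0,-0.12,0,0,0,1],
    [0,0,-0.12,0,0,0,1],
    [0,0,-0.12,0,0,0,1],
    [0,0,-0.1,0,0,0,1],
    [0,0,0,0,0,0,1]
  ]
}}

```text
time: 7.1
ee_pos: [0.6374, 0.0974, 0.0668]
eef_rot: [-0.0, 1.0, 0.0, 0.001]
ft_force: [-0.3, -0.7, 0.7]
width: 0.0449
```

```bash
python3 -c "
from ov import *
go('4','sn','nn',(.6332,.0983),(-.0033,.0011),.0261,(230,110,64,84))"
```

```text
t 7.1 p [637.4  97.4  66.8] roterr_deg [-0.03  0.11 -0.  ] F [-0.3 -0.7  0.7] w 44.9 q [-0.52  0.52  0.4   1.6  -0.22  1.07  1.5 ]
fit [639.3  91.3] 13.864425770308124 pred 634.1 98.5 nest (0.6332, 0.0983) (np.int64(244), 169, np.int64(36), np.int64(11))
```

View pics/o4.png

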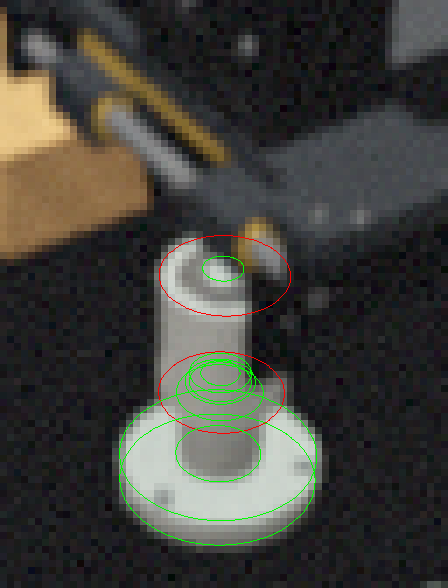

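Emit:
{"fn": "send_rows", "kwargs": {
  "commands": [
    [-0.02,0,-0.1,0,-0.02,0,1],
    [0,0,-0.1,0,0,0,1],
    [0,0,-0.1,0,0,0,1],
    [0,0,0,0,0,0,1]
  ]
}}

```text
time: 7.48
ee_pos: [0.6366, 0.0969, 0.057]
eef_rot: [0.0, 1.0, 0.0, 0.002]
ft_force: [-0.1, 0.3, -2.0]
width: 0.0447
```

```bash
python3 -c "
from st import *;st()"
```

```text
t 7.48 p [636.6  96.9  57. ] roterr_deg [-0.01  0.2   0.03] F [-0.1  0.3 -2. ] w 44.7 q [-0.52  0.53  0.39  1.61 -0.22  1.05  1.51]
```

Emit:
{"fn": "send_rows", "kwargs": {
  "commands": [
    [0,0.02,-0.12,0,0.02,0,1],
    [0,0,-0.12,0,0,0,1],
    [0,0,-0.12,0,0,0,1],
    [0,0,-0.1,0,0,0,1],
    [0,0,0,0,0,0,1]
  ]
}}

```text
time: 7.9
ee_pos: [0.6365, 0.097, 0.0414]
eef_rot: [0.0, 1.0, -0.0, 0.001]
ft_force: [0.0, -1.3, -1.1]
width: 0.045
```

```bash
python3 -c "
from st import *;st()"
```

```text
t 7.9 p [636.5  97.   41.4] roterr_deg [0.03 0.07 0.05] F [ 0.  -1.3 -1.1] w 45.0 q [-0.52  0.55  0.39  1.61 -0.23  1.03  1.51]
```

3.3 mm to go.

Emit:
{"fn": "send_rows", "kwargs": {
  "commands": [
    [0,0,-0.06,0,0,0,1],
    [0,0,-0.04,0,0,0,1],
    [0,0,-0.04,0,0,0,1],
    [0,0,0,0,0,0,1]
  ]
}}

```text
time: 8.23
ee_pos: [0.6368, 0.0969, 0.0386]
eef_rot: [0.001, 1.0, 0.0, 0.001]
ft_force: [-0.4, -0.8, -1.8]
width: 0.0443
```

```bash
python3 -c "
from st import *;st()"
```

```text
t 8.23 p [636.8  96.9  38.6] roterr_deg [-0.01  0.08  0.07] F [-0.4 -0.8 -1.8] w 44.3 q [-0.51  0.55  0.39  1.62 -0.23  1.02  1.51]
```

Emit:
{"fn": "send_rows", "kwargs": {
  "commands": [
    [0,0,-0.03,0,0,0,1],
    [0,0,0,0,0,0,1]
  ]
}}

```text
time: 8.4
ee_pos: [0.6369, 0.0969, 0.0383]
eef_rot: [0.001, 1.0, 0.0, 0.001]
ft_force: [-0.6, -1.3, -0.5]
width: 0.045
```

Emit:
{"fn": "send_rows", "kwargs": {
  "commands": [
    [0,0,0,0,0,0,-0.6],
    [0,0,0,0,0,0,-0.6],
    [0,0,0,0,0,0,-0.6],
    [0,0,0,0,0,0,-0.6],
    [0,0,0,0,0,0,-0.6]
  ]
}}

```text
time: 8.82
ee_pos: [0.6375, 0.0982, 0.0381]
eef_rot: [0.0, 1.0, 0.001, 0.002]
ft_force: [0.6, -1.1, 0.4]
width: 0.0667
```

```bash
python3 -c "
from ov import *
go('5','sn','nn',(.6332,.0983),(-.0033,.0011),.0261,(230,110,64,84))"
```

```text
t 8.82 p [637.5  98.2  38.1] roterr_deg [-0.1   0.19  0.02] F [ 0.6 -1.1  0.4] w 66.7 q [-0.51  0.55  0.39  1.62 -0.23  1.02  1.51]
fit [634.2  99.3] 13.558823529411766 pred 634.2 99.3 nest (0.6332, 0.0983) (np.int64(243), 178, np.int64(36), np.int64(10))
```

View pics/o5.png

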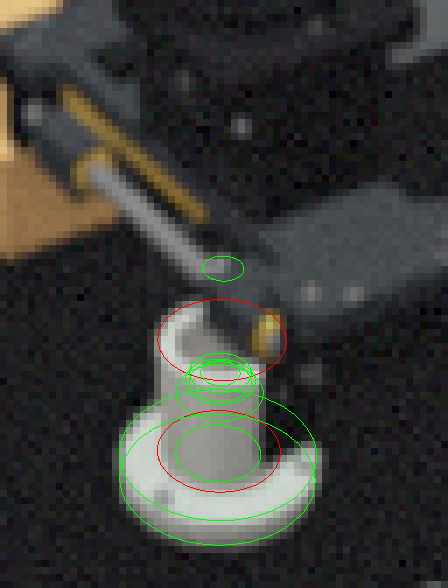

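Overlay: the sleeve stands on the narrow base and the nest outline still matches green, so it hasn't moved. Rising and going to the wide sleeve.

Emit:
{"fn": "send_rows", "kwargs": {
  "commands": [
    [0,0,0.15,0,0,0,-0.6],
    [0,0,0.4,0,0,0,-0.6],
    [0,0,0.7,0,0,0,-0.7],
    [0,0,0.8,0,0,0,-1],
    [0,0,0.8,0,0,0,-1],
    [0,0,0.5,0,0,0,-1]
  ]
}}

```text
time: 9.37
ee_pos: [0.6346, 0.0976, 0.1422]
eef_rot: [0.0, 1.0, -0.0, -0.001]
ft_force: [0.6, -0.3, 0.2]
width: 0.0838
```

Emit:
{"fn": "send_rows", "kwargs": {
  "commands": [
    [-0.3,-0.4,0,0,0,0,-1],
    [-0.6,-0.75,0,0,0,0,-1],
    [-0.6,-0.75,0,0,0,0,-1],
    [-0.6,-0.75,0,0,0,0,-1],
    [-0.6,-0.75,0,0,0,0,-1],
    [-0.6,-0.75,0,0,0,0,-1],
    [-0.6,-0.75,0,0,0,0,-1],
    [-0.6,-0.75,0,0,0,0,-1],
    [-0.6,-0.75,0,0,0,0,-1],
    [-0.3,-0.4,0,0,0,0,-1]
  ]
}}

```text
time: 10.2
ee_pos: [0.4707, -0.1097, 0.1588]
eef_rot: [-0.002, 1.0, 0.004, 0.009]
ft_force: [0.2, 0.2, -0.5]
width: 0.0868
```

```bash
python3 -c "
from st import *;st()"
```

```text
t 10.2 p [ 470.7 -109.7  158.8] roterr_deg [-0.44  1.03 -0.27] F [ 0.2  0.2 -0.5] w 86.8 q [-0.39  0.04  0.55  1.95 -0.04  1.14  1.75]
```

Emit:
{"fn": "send_rows", "kwargs": {
  "commands": [
    [-0.45,-0.42,0,-0.09,0.2,-0.05,-1],
    [0,0,-0.5,0,0,0,-1],
    [0,0,-0.7,0,0,0,-1],
    [0,0,-0.4,0,0,0,-1],
    [0,0,0,0,0,0,-1]
  ]
}}

```text
time: 10.62
ee_pos: [0.4561, -0.1266, 0.1141]
eef_rot: [0.003, 1.0, -0.0, 0.002]
ft_force: [0.1, 0.2, 0.9]
width: 0.0876
```

```bash
python3 -c "
from st import *;st()"
```

```text
t 10.62 p [ 456.1 -126.6  114.1] roterr_deg [0.   0.25 0.33] F [0.1 0.2 0.9] w 87.6 q [-0.36  0.08  0.56  2.01 -0.05  1.05  1.79]
```

Emit:
{"fn": "send_rows", "kwargs": {
  "commands": [
    [0.03,0.14,0,0,0.05,0.06,-1],
    [0,0,-0.4,0,0,0,-1],
    [0,0,-0.4,0,0,0,-1],
    [0,0,0,0,0,0,-1]
  ]
}}

```text
time: 10.95
ee_pos: [0.4592, -0.1206, 0.0922]
eef_rot: [-0.001, 1.0, -0.0, 0.0]
ft_force: [-0.2, 1.0, 0.0]
width: 0.0873
```

```bash
python3 -c "
from ov import *
go('6','sw','nw',(.6296,-.1292),(0,0),.1,(220,190,70,100),6)"
```

```text
t 10.95 p [ 459.2 -120.6   92.2] roterr_deg [ 0.03  0.04 -0.15] F [-0.2  1.   0. ] w 87.3 q [-0.36  0.13  0.56  2.03 -0.08  1.01  1.81]
fit [ 457.6 -119.1] 33.52521008403362 pred 459.2 -120.6 nest (0.6296, -0.1292) (np.int64(226), 262, np.int64(48), np.int64(32))
```

View pics/side6.png

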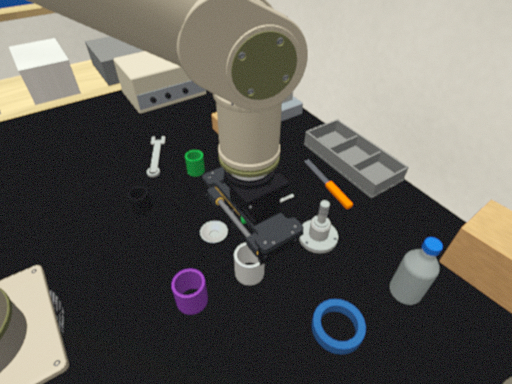

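Side view: the gripper is over the white wide sleeve at (248,262) and clear of the purple one at (190,290). Going down.

Emit:
{"fn": "send_rows", "kwargs": {
  "commands": [
    [-0.07,-0.06,-0.3,0,0,-0.03,-1],
    [0,0,-0.4,0,0,0,-1],
    [0,0,-0.4,0,0,0,-1],
    [0,0,-0.3,0,0,0,-1],
    [0,0,-0.2,0,0,0,-1],
    [0,0,0,0,0,0,-1]
  ]
}}

```text
time: 11.5
ee_pos: [0.4591, -0.1228, 0.0445]
eef_rot: [-0.0, 1.0, -0.0, 0.003]
ft_force: [0.0, -0.2, 0.4]
width: 0.087
```

```bash
python3 -c "
from st import *;st()"
```

```text
t 11.5 p [ 459.1 -122.8   44.5] roterr_deg [ 0.05  0.29 -0.01] F [ 0.  -0.2  0.4] w 87.0 q [-0.34  0.2   0.55  2.07 -0.14  0.9   1.86]
```

Emit:
{"fn": "send_rows", "kwargs": {
  "commands": [
    [-0.07,0.01,-0.2,0,0.06,0,-1],
    [0,0,-0.15,0,0,0,-1],
    [0,0,0,0,0,0,-1]
  ]
}}

```text
time: 11.75
ee_pos: [0.4572, -0.1226, 0.0336]
eef_rot: [-0.0, 1.0, -0.0, 0.0]
ft_force: [0.1, -0.3, -0.5]
width: 0.0868
```

```bash
python3 -c "
from st import *;st()"
```

```text
t 11.75 p [ 457.2 -122.6   33.6] roterr_deg [ 0.06  0.   -0.  ] F [ 0.1 -0.3 -0.5] w 86.8 q [-0.33  0.22  0.55  2.08 -0.15  0.88  1.87]
```

Emit:
{"fn": "send_rows", "kwargs": {
  "commands": [
    [0,0,0,0,0,0,1],
    [0,0,0,0,0,0,1],
    [0,0,0,0,0,0,1],
    [0,0,0,0,0,0,1],
    [0,0,0,0,0,0,1],
    [0,0,0,0,0,0,1],
    [0,0,0,0,0,0,1],
    [0,0,0,0,0,0,1],
    [0,0,0,0,0,0,1]
  ],
  "grip_force": 30
}}

```text
time: 12.5
ee_pos: [0.4578, -0.1227, 0.0346]
eef_rot: [0.0, 1.0, -0.0, 0.001]
ft_force: [-0.0, -0.7, -0.3]
width: 0.0572
```

```bash
python3 -c "
from st import *;st()"
```

```text
t 12.5 p [ 457.8 -122.7   34.6] roterr_deg [0.05 0.09 0.01] F [-0.  -0.7 -0.3] w 57.2 q [-0.33  0.22  0.55  2.08 -0.15  0.88  1.87]
```

Emit:
{"fn": "send_rows", "kwargs": {
  "commands": [
    [0,0,0.4,0,0,0,1],
    [0,0,0.8,0,0,0,1],
    [0,0,0.8,0,0,0,1],
    [0,0,0.8,0,0,0,1],
    [0,0,0.8,0,0,0,1],
    [0,0,0.5,0,0,0,1],
    [0,0,0,0,0,0,1]
  ]
}}

```text
time: 13.08
ee_pos: [0.4544, -0.1229, 0.1611]
eef_rot: [0.001, 1.0, -0.001, -0.002]
ft_force: [1.0, -0.4, -1.5]
width: 0.0574
```

Emit:
{"fn": "send_rows", "kwargs": {
  "commands": [
    [0.4,0,0,0,0,0,1],
    [0.7,0,0,0,0,0,1],
    [0.7,0,0,0,0,0,1],
    [0.7,0,0,0,0,0,1],
    [0.7,0,0,0,0,0,1],
    [0.6,0,0,0,0,0,1],
    [0.4,0,0,0,0,0,1],
    [0,0,0,0,0,0,1]
  ]
}}

```text
time: 13.75
ee_pos: [0.5835, -0.1217, 0.1533]
eef_rot: [-0.0, 1.0, 0.001, -0.004]
ft_force: [0.0, 0.6, -1.4]
width: 0.0575
```

```bash
python3 -c "
from st import *;st()"
```

```text
t 13.75 p [ 583.5 -121.7  153.3] roterr_deg [-0.07 -0.5  -0.01] F [ 0.   0.6 -1.4] w 57.5 q [-0.32  0.35  0.56  1.65 -0.2   1.21  1.85]
```

Emit:
{"fn": "send_rows", "kwargs": {
  "commands": [
    [0.4,-0.06,0.1,0,0,0,1],
    [0.5,-0.08,0.1,0,0,0,1],
    [0.5,-0.08,0.1,0,-0.05,0,1],
    [0.2,0,0,0,-0.05,0,1],
    [0,0,0,0,0,0,1],
    [0,0,0,0,0,0,1]
  ]
}}

```text
time: 14.25
ee_pos: [0.6278, -0.129, 0.1552]
eef_rot: [0.001, 1.0, 0.001, -0.005]
ft_force: [0.1, 0.1, -2.0]
width: 0.057
```

```bash
python3 -c "
from ov import *
go('7','sw','nw',(.6296,-.1292),(-.0015,0),.0346,(280,150,72,110),5)"
```

```text
t 14.25 p [ 627.8 -129.   155.2] roterr_deg [-0.06 -0.59  0.09] F [ 0.1  0.1 -2. ] w 57.0 q [-0.28  0.45  0.55  1.52 -0.24  1.25  1.88]
fit [ 624.7 -127.9] 75.3781512605042 pred 626.3 -129.0 nest (0.6296, -0.1292) (np.int64(301), 203, np.int64(53), np.int64(15))
```

View pics/o7.png

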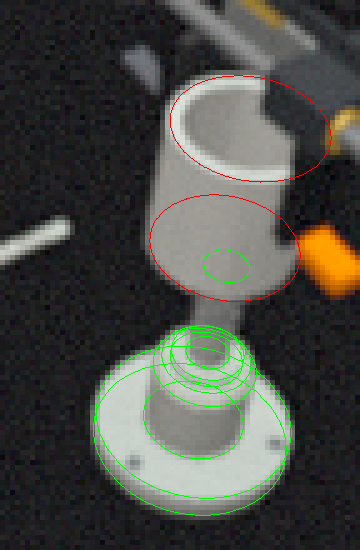

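Emit:
{"fn": "send_rows", "kwargs": {
  "commands": [
    [0.14,-0.03,0,0,-0.12,0.02,1],
    [0,0,-0.2,0,0,0,1],
    [0,0,-0.3,0,0,0,1],
    [0,0,-0.3,0,0,0,1],
    [0,0,-0.3,0,0,0,1],
    [0,0,0,0,0,0,1]
  ]
}}

```text
time: 14.8
ee_pos: [0.6294, -0.1295, 0.1184]
eef_rot: [0.0, 1.0, 0.001, -0.0]
ft_force: [0.0, -0.8, -1.4]
width: 0.0571
```

```bash
python3 -c "
from st import *;st()"
```

```text
t 14.8 p [ 629.4 -129.5  118.4] roterr_deg [-0.15 -0.    0.01] F [ 0.  -0.8 -1.4] w 57.1 q [-0.27  0.48  0.54  1.56 -0.26  1.17  1.89]
```

Emit:
{"fn": "send_rows", "kwargs": {
  "commands": [
    [0.1,-0.01,0,-0.03,0,0,1],
    [0,0,-0.25,0,0,0,1],
    [0,0,-0.25,0,0,0,1],
    [0,0,-0.25,0,0,0,1],
    [0,0,0,0,0,0,1],
    [0,0,0,0,0,0,1]
  ]
}}

```text
time: 15.3
ee_pos: [0.6324, -0.1297, 0.0923]
eef_rot: [-0.0, 1.0, -0.0, -0.001]
ft_force: [-0.2, -0.5, -0.5]
width: 0.0574
```

```bash
python3 -c "
from ov import *
go('8','sw','nw',(.6296,-.1292),(-.0023,.0007),.0346,(280,150,72,110),5)"
```

```text
t 15.3 p [ 632.4 -129.7   92.3] roterr_deg [ 0.03 -0.09 -0.  ] F [-0.2 -0.5 -0.5] w 57.4 q [-0.26  0.52  0.53  1.58 -0.28  1.13  1.9 ]
fit [ 628.4 -130.1] 12.178991596638655 pred 630.1 -129.0 nest (0.6296, -0.1292) (np.int64(299), 224, np.int64(50), np.int64(15))
```

View pics/o8.png

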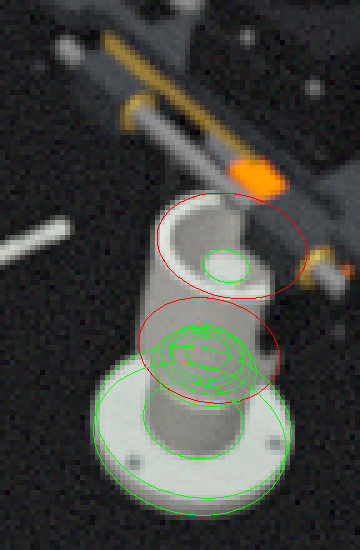

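Emit:
{"fn": "send_rows", "kwargs": {
  "commands": [
    [0,0,-0.12,0,0,0,1],
    [0,0,-0.12,0,0,0,1],
    [0,0,-0.12,0,0,0,1],
    [0,0,0,0,0,0,1]
  ]
}}

```text
time: 15.68
ee_pos: [0.6328, -0.1297, 0.0813]
eef_rot: [-0.0, 1.0, -0.0, -0.0]
ft_force: [0.4, 0.0, -3.0]
width: 0.0571
```

```bash
python3 -c "
from ov import *
go('9','sw','nw',(.6296,-.1292),(-.0023,.0007),.0346,(280,150,72,110),5)"
```

```text
t 15.68 p [ 632.8 -129.7   81.3] roterr_deg [ 0.02 -0.02 -0.  ] F [ 0.4  0.  -3. ] w 57.1 q [-0.26  0.53  0.52  1.58 -0.28  1.11  1.9 ]
fit [ 636.4 -129.6] 16.849579831932772 pred 630.5 -129.0 nest (0.6296, -0.1292) (np.int64(298), 228, np.int64(50), np.int64(14))
```

View pics/o9.png

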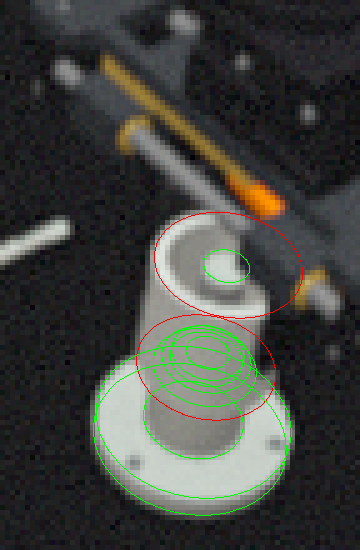

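Emit:
{"fn": "send_rows", "kwargs": {
  "commands": [
    [-0.02,0,-0.08,0,0,0,1],
    [0,0,-0.08,0,0,0,1],
    [0,0,-0.06,0,0,0,1],
    [0,0,0,0,0,0,1]
  ]
}}

```text
time: 16.07
ee_pos: [0.6325, -0.1299, 0.0748]
eef_rot: [0.0, 1.0, -0.0, 0.0]
ft_force: [-0.1, 0.4, -0.8]
width: 0.0574
```

```bash
python3 -c "
from st import *;st()"
```

```text
t 16.07 p [ 632.5 -129.9   74.8] roterr_deg [0.03 0.04 0.  ] F [-0.1  0.4 -0.8] w 57.4 q [-0.26  0.53  0.52  1.59 -0.29  1.1   1.91]
```

Emit:
{"fn": "send_rows", "kwargs": {
  "commands": [
    [0,0,-0.1,0,0,0,1],
    [0,0,-0.12,0,0,0,1],
    [0,0,-0.12,0,0,0,1],
    [0,0,0,0,0,0,1]
  ]
}}

```text
time: 16.4
ee_pos: [0.6325, -0.1299, 0.0636]
eef_rot: [0.0, 1.0, -0.0, 0.0]
ft_force: [-0.2, -0.2, -1.6]
width: 0.0571
```

```bash
python3 -c "
from st import *;st()"
```

```text
t 16.4 p [ 632.5 -129.9   63.6] roterr_deg [0.03 0.04 0.  ] F [-0.2 -0.2 -1.6] w 57.1 q [-0.25  0.54  0.52  1.6  -0.3   1.08  1.91]
```

Emit:
{"fn": "send_rows", "kwargs": {
  "commands": [
    [0,0,-0.1,0,0,0,1],
    [0,0,-0.12,0,0,0,1],
    [0,0,-0.12,0,0,0,1],
    [0,0,-0.08,0,0,0,1],
    [0,0,-0.05,0,0,0,1],
    [0,0,0,0,0,0,1]
  ]
}}

```text
time: 16.9
ee_pos: [0.6323, -0.1298, 0.0475]
eef_rot: [-0.0, 1.0, -0.0, 0.0]
ft_force: [0.5, -0.1, -2.0]
width: 0.0569
```

```bash
python3 -c "
from st import *;st()"
```

```text
t 16.9 p [ 632.3 -129.8   47.5] roterr_deg [ 0.03  0.01 -0.  ] F [ 0.5 -0.1 -2. ] w 56.9 q [-0.25  0.56  0.51  1.61 -0.3   1.05  1.92]
```

Emit:
{"fn": "send_rows", "kwargs": {
  "commands": [
    [0,0,-0.03,0,0,0,1],
    [0,0,-0.02,0,0,0,1],
    [0,0,0,0,0,0,1]
  ]
}}

```text
time: 17.15
ee_pos: [0.6326, -0.1299, 0.0469]
eef_rot: [0.0, 1.0, -0.0, 0.0]
ft_force: [0.1, 1.0, -1.9]
width: 0.0575
```

Emit:
{"fn": "send_rows", "kwargs": {
  "commands": [
    [0,0,0,0,0,0,-0.8],
    [0,0,0,0,0,0,-0.8],
    [0,0,0,0,0,0,-0.8],
    [0,0,0,0,0,0,-0.8],
    [0,0,0,0,0,0,-0.8],
    [0,0,0,0,0,0,-0.8]
  ]
}}

```text
time: 17.65
ee_pos: [0.6336, -0.1301, 0.0478]
eef_rot: [0.0, 1.0, -0.0, 0.002]
ft_force: [-1.7, -1.4, -0.5]
width: 0.0778
```

```bash
python3 -c "
from ov import *
go('10','sw','nw',(.6296,-.1292),(-.0023,.0007),.0346,(280,150,72,110),5)"
```

```text
t 17.65 p [ 633.6 -130.1   47.8] roterr_deg [0.03 0.18 0.01] F [-1.7 -1.4 -0.5] w 77.8 q [-0.25  0.56  0.51  1.61 -0.31  1.05  1.92]
fit [ 631.3 -129.4] 15.37563025210084 pred 631.3 -129.4 nest (0.6296, -0.1292) (np.int64(297), 239, np.int64(49), np.int64(13))
```

View pics/o10.png

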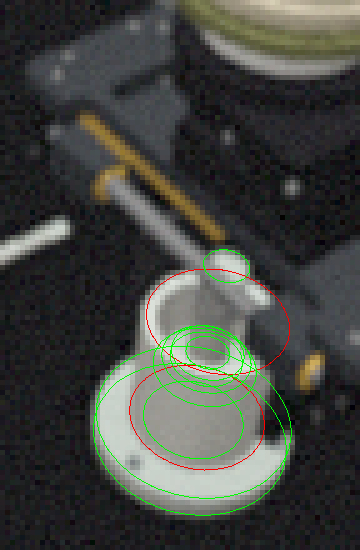

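Side view: the sleeve is down on the wide base with the pin top visible at (228,265), and the nest outline is unchanged. Rising for the pin grasp.

Emit:
{"fn": "send_rows", "kwargs": {
  "commands": [
    [-0.05,0.01,0.15,0,0,0,-0.8],
    [0,0,0.3,0,0,0,-0.8],
    [0,0,0.4,0,0,0,-0.8],
    [0,0,0.2,0,0,0,-0.8],
    [0,0,0,0,0,0,-0.8],
    [0,0,0,0,0,0,-0.8]
  ]
}}

```text
time: 18.2
ee_pos: [0.6323, -0.13, 0.084]
eef_rot: [0.0, 1.0, -0.0, 0.002]
ft_force: [0.7, 0.5, -0.2]
width: 0.0786
```

```bash
python3 - <<'E'
from ov import *
go('11','sw','nw',(.6296,-.1292),(-.0023,.0007),.0346,(280,150,72,110),5)
im=cv2.imread('pics/side11.png'); c=r.calibration('side')
R=(0,0,255);G=(0,255,0);n=(.6296,-.1292)
overlay(im,c,[(*n,0,.042,G),(*n,.012,.042,G),(*n,.108,.009,G),(*n,.012,.029,R),(*n,.074,.029,R),(*n,.074,.024,R)],(280,150,72,110),'pics/o11.png',5)
t=r.camera('top'); cv2.imwrite('pics/top11.png',t); c=r.calibration('top')
overlay(t,c,[(.6307,-.1291,0,.042,G)],(180,120,180,130),'pics/t11.png',4)
E
```

```text
t 18.2 p [ 632.3 -130.    84. ] roterr_deg [0.04 0.27 0.02] F [ 0.7  0.5 -0.2] w 78.6 q [-0.26  0.52  0.53  1.59 -0.28  1.11  1.9 ]
fit [ 631.6 -129.8] 16.665546218487393 pred 630.0 -129.3 nest (0.6296, -0.1292) (np.int64(298), 227, np.int64(51), np.int64(14))
```

View pics/o11.png

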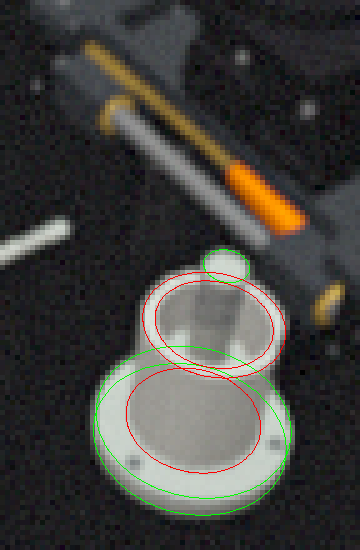

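View pics/t11.png

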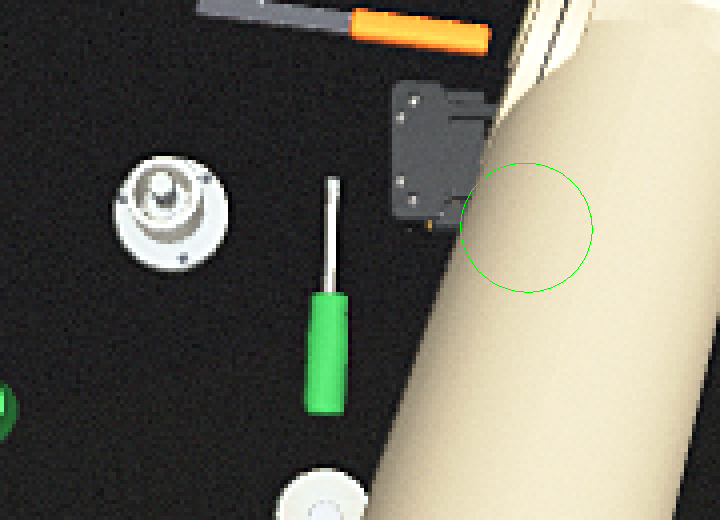

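```bash
python3 - <<'E'
from ov import *
im=cv2.imread('pics/side11.png'); c=r.calibration('side')
def f2(k,nk,n0,vtop):
    P=np.vstack([ring(*n0,0,.042),ring(*n0,.012,.042),ring(*n0,.108,.02)]);q=proj(c,P)
    lo=np.floor(q.min(0)-6).astype(int);hi=np.ceil(q.max(0)+6).astype(int);lo[1]=vtop
    roi=(lo[0],lo[1],hi[0]-lo[0],hi[1]-lo[1]);u0,v0,w,h=roi
    b=np.clip((im[v0:v0+h,u0:u0+w].max(2).astype(float)-40)/70,0,1)
    f=lambda x: np.abs(np.maximum(sil(c,nk,x[0],x[1],roi),sil(c,k,x[2],x[3],roi,.012))-b).sum()
    p=np.r_[n0,n0]
    for st_ in(.004,.002,.001):
        m=minimize(f,p,method="Nelder-Mead",options=dict(initial_simplex=np.vstack([p]+[p+st_*e for e in np.eye(4)]),xatol=1e-5,fatol=.01,maxiter=600));p=m.x
    print(k,(p*1000).round(1),m.fun)
f2("sw","nw",np.array([.6296,-.1292]),203)
f2("sn","nn",np.array([.6332,.0983]),130)
E
```

```text
sw [ 628.5 -129.8  632.7 -126.1] 78.57871148459384
sn [632.1  97.2 637.  101.6] 251.41652661064424
```

Both sleeves are seated: in the side view the wide rim lies near the predicted seated ellipse and the pin top is at (228,265). The top view shows the narrow sleeve around its pin. Now I close gently on the wide pin, watching the side force.

Emit:
{"fn": "send_rows", "kwargs": {
  "commands": [
    [-0.03,0,-0.12,0,0.05,0,-0.5],
    [0,0,-0.04,0,0,0,0],
    [0,0,0,0,0,0,0.3],
    [0,0,0,0,0,0,0.4],
    [0,0,0,0,0,0,0.4],
    [0,0,0,0,0,0,0.4],
    [0,0,0,0,0,0,0.4]
  ],
  "grip_force": 3
}}

```text
time: 18.88
ee_pos: [0.6298, -0.1298, 0.0759]
eef_rot: [0.0, 1.0, -0.0, -0.002]
ft_force: [0.6, -0.3, -0.2]
width: 0.0395
```

```bash
python3 -c "
from ov import *
go('12','sw','nw',(.6296,-.1292),(-.0023,.0007),.0346,(280,150,72,110),5)"
```

```text
t 18.88 p [ 629.8 -129.8   75.9] roterr_deg [ 0.03 -0.25  0.02] F [ 0.6 -0.3 -0.2] w 39.5 q [-0.26  0.53  0.52  1.59 -0.29  1.1   1.91]
fit [ 627.5 -129.1] 15.639775910364147 pred 627.5 -129.1 nest (0.6296, -0.1292) (np.int64(297), 231, np.int64(50), np.int64(13))
```

View pics/o12.png

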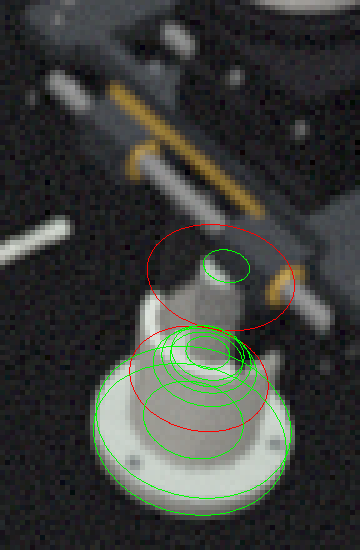

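Emit:
{"fn": "send_rows", "kwargs": {
  "commands": [
    [0.06,0,0.14,0,-0.05,0,0.4],
    [0,0,0,0,0,0,0.4],
    [0,0,0,0,0,0,0.4]
  ]
}}

```text
time: 19.18
ee_pos: [0.6319, -0.1298, 0.0807]
eef_rot: [0.0, 1.0, -0.0, 0.0]
ft_force: [-0.1, -0.4, -0.3]
width: 0.0274
```

```bash
python3 -c "
from st import *;st()"
```

```text
t 19.18 p [ 631.9 -129.8   80.7] roterr_deg [0.03 0.04 0.02] F [-0.1 -0.4 -0.3] w 27.4 q [-0.26  0.52  0.53  1.59 -0.28  1.1   1.9 ]
```

Emit:
{"fn": "send_rows", "kwargs": {
  "commands": [
    [0,0,0,0,0,0,0.55],
    [0,0,0,0,0,0,0.55],
    [0,0,0,0,0,0,0.55],
    [0,0,0,0,0,0,0.55],
    [0,0,0,0,0,0,0.55]
  ]
}}

```text
time: 19.6
ee_pos: [0.6321, -0.1301, 0.0811]
eef_rot: [0.0, 1.0, -0.001, 0.001]
ft_force: [0.3, -0.3, -0.8]
width: 0.0196
```

```bash
python3 - <<'E'
from ov import *
st()
im=r.camera('side'); cv2.imwrite('pics/side13.png',im); c=r.calibration('side')
overlay(im,c,[(.6296,-.1292,0,.042,(0,255,0)),(.6296,-.1292,.012,.042,(0,255,0))],(290,180,60,80),'pics/o13.png',7)
E
```

```text
t 19.6 p [ 632.1 -130.1   81.1] roterr_deg [0.06 0.09 0.03] F [ 0.3 -0.3 -0.8] w 19.6 q [-0.26  0.52  0.53  1.59 -0.28  1.1   1.9 ]
```

View pics/o13.png

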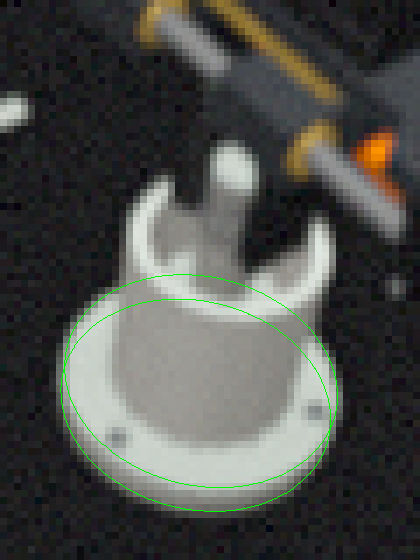

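Emit:
{"fn": "send_rows", "kwargs": {
  "commands": [
    [0,0,0,0,0,0,0.7],
    [0,0,0,0,0,0,0.8],
    [0,0,0,0,0,0,1],
    [0,0,0,0,0,0,1]
  ],
  "grip_force": 5
}}

```text
time: 19.98
ee_pos: [0.6321, -0.1304, 0.0811]
eef_rot: [0.0, 1.0, -0.001, 0.001]
ft_force: [-0.7, -0.8, 0.7]
width: 0.0181
```

```bash
python3 -c "
from st import *;st()
from h import *
c=r.calibration('side');print(-c['R'].T@c['t'])"
```

```text
t 19.98 p [ 632.1 -130.4   81.1] roterr_deg [0.07 0.09 0.04] F [-0.7 -0.8  0.7] w 18.1 q [-0.26  0.52  0.53  1.59 -0.28  1.1   1.9 ]
[ 0.24867759 -0.44717119  0.60219095]
```

Emit:
{"fn": "send_rows", "kwargs": {
  "commands": [
    [0,0,0,0,0,0,1],
    [0,0,0,0,0,0,1],
    [0,0,0,0,0,0,1],
    [0,0,0,0,0,0,1]
  ],
  "grip_force": 30
}}

```text
time: 20.32
ee_pos: [0.6322, -0.1304, 0.0811]
eef_rot: [0.0, 1.0, -0.001, 0.001]
ft_force: [-0.1, 0.5, 0.3]
width: 0.0169
```

```bash
python3 -c "
from st import *;st()"
```

```text
t 20.32 p [ 632.2 -130.4   81.1] roterr_deg [0.07 0.09 0.04] F [-0.1  0.5  0.3] w 16.9 q [-0.26  0.52  0.53  1.59 -0.28  1.1   1.9 ]
```

Emit:
{"fn": "send_rows", "kwargs": {
  "commands": [
    [0,0,0.04,0,0,0,1],
    [0,0,0.08,0,0,0,1],
    [0,0,0.08,0,0,0,1],
    [0,0,0,0,0,0,1]
  ]
}}

```text
time: 20.65
ee_pos: [0.6317, -0.1303, 0.0869]
eef_rot: [0.0, 1.0, -0.001, 0.0]
ft_force: [0.5, -1.2, -1.9]
width: 0.0171
```

```bash
python3 -c "
from st import *;st()"
```

```text
t 20.65 p [ 631.7 -130.3   86.9] roterr_deg [0.07 0.02 0.04] F [ 0.5 -1.2 -1.9] w 17.1 q [-0.26  0.52  0.53  1.58 -0.28  1.12  1.9 ]
```

Emit:
{"fn": "send_rows", "kwargs": {
  "commands": [
    [0.01,0,0.08,0,0,0,1],
    [0.01,0,0.1,0,0,0,1],
    [0,0,0.1,0,0,0,1],
    [0,0,0.1,0,0,0,1],
    [0,0,0,0,0,0,1],
    [0,0,0,0,0,0,1]
  ]
}}

```text
time: 21.15
ee_pos: [0.6323, -0.1301, 0.0998]
eef_rot: [0.0, 1.0, -0.0, 0.0]
ft_force: [-0.7, -1.7, -2.7]
width: 0.0173
```

```bash
python3 -c "
from st import *;st()"
```

```text
t 21.15 p [ 632.3 -130.1   99.8] roterr_deg [0.06 0.02 0.03] F [-0.7 -1.7 -2.7] w 17.3 q [-0.27  0.51  0.53  1.57 -0.27  1.14  1.9 ]
```

3.3 mm more, y back by 0.3.

Emit:
{"fn": "send_rows", "kwargs": {
  "commands": [
    [0,-0.01,0.06,0,0,0,1],
    [0,0,0.05,0,0,0,1],
    [0,0,0,0,0,0,1],
    [0,0,0,0,0,0,1],
    [0,0,0,0,0,0,1]
  ]
}}

```text
time: 21.57
ee_pos: [0.6321, -0.13, 0.1033]
eef_rot: [0.0, 1.0, -0.0, -0.0]
ft_force: [0.2, -0.4, -0.8]
width: 0.017
```

```bash
python3 -c "
from st import *;st()"
```

```text
t 21.57 p [ 632.1 -130.   103.3] roterr_deg [ 0.03 -0.01  0.02] F [ 0.2 -0.4 -0.8] w 17.0 q [-0.27  0.5   0.53  1.57 -0.27  1.15  1.9 ]
```

```bash
python3 - <<'E'
from ov import *
st()
im=r.camera('side'); cv2.imwrite('pics/side14.png',im); c=r.calibration('side')
n=(.6296,-.1292);G=(0,255,0);R=(0,0,255)
overlay(im,c,[(*n,0,.042,G),(*n,.012,.042,G),(*n,.074,.015,R),(*n,.078,.015,R),(*n,.130,.009,R)],(290,165,60,95),'pics/o14.png',6)
t=r.camera('top'); cv2.imwrite('pics/top14.png',t)
a=cv2.imread('pics/side0.png')
cv2.imwrite('pics/full14.png',np.hstack([cv2.resize(im,(400,300)),cv2.resize(t,(400,300))]))
st()
E
```

```text
t 21.57 p [ 632.1 -130.   103.3] roterr_deg [ 0.03 -0.01  0.02] F [ 0.2 -0.4 -0.8] w 17.0 q [-0.27  0.5   0.53  1.57 -0.27  1.15  1.9 ]
t 21.67 p [ 632.1 -130.   103.3] roterr_deg [ 0.03 -0.01  0.02] F [-0.4 -1.  -1.5] w 16.8 q [-0.27  0.5   0.53  1.57 -0.27  1.15  1.9 ]
```

View pics/o14.png

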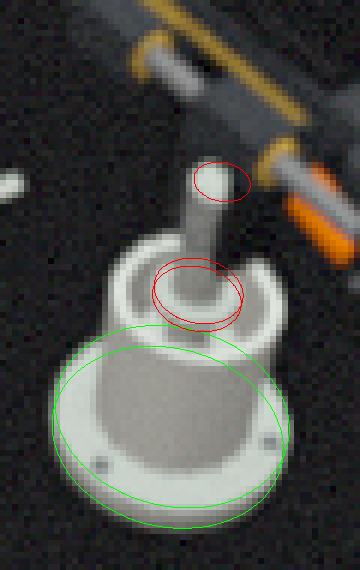

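View pics/full14.png

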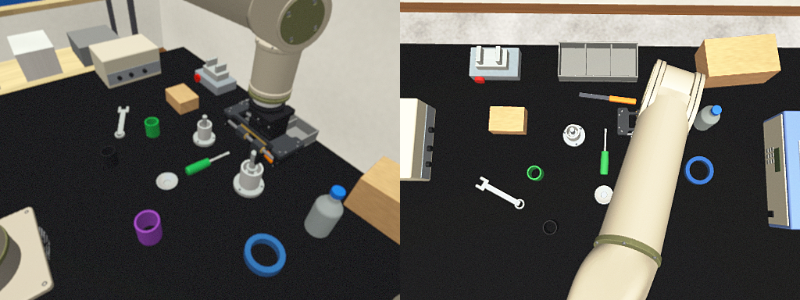

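Side view: the flange (198,295 in crop) and pin top (212,182) match the predicted raised positions. The nest base sits on its original outline, and the bystanders look unmoved. Handing in.

```bash
python3 -c "
from st import *
print(r.close_job());st()"
```

```text
the job is handed in; nothing more can be done
None
the job is handed in; nothing more can be done
```

I put both sleeves on their nests, narrow first and then wide, drew the wide pin up about 22 mm, and handed the job in at about 21.7 s while still holding it.

**Sleeves:** No noticeable contact force showed while lowering either one. After release, the side view showed the wide rim at its seated height and the top view showed the narrow sleeve around its pin.

**Wide pin:** I gripped it at 30 N with no noticeable side load and lifted it from TCP height 81.1 to 103.3 mm. That is 22.2 mm against the 22.0 mm needed. In the last side picture the flange and pin top matched their predicted raised positions, with tool tilt under 0.1 degrees.

**Nests and bystanders:** The wide nest's base outline had not shifted, and the narrow pin was still down. The green, black and purple look-alikes and the other objects looked unmoved.

**Checks that disagreed or stayed uncertain:**
- The two cameras differed by 1–2 mm in x.
- The automatic fit of the seated sleeves in the side view gave unusable numbers, about 5 mm off, so I judged seating from overlays and heights.
- The opening read about 17 mm on the 18 mm grip, up to 1 mm under.
- A finger hid part of the pin top in the last picture.

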